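# Press the red-sealed croquette pack shut

## Task

Only the croquette pack with the round red seal on its lid is ready to go out. With the fingertips, press gently down on that red seal until the lid, which stands ajar, is fully shut, keep a light pressure on the seal for about a second, then draw the hand clear. Grip and lift nothing, leave the pack standing where it is, and do not touch the packs with the blue and green seals or the salt shaker.

Things in the scene. Friction and masses are not known exactly. Their poses are not given: they have to be found in the camera images.
- pack_red: The work: loose clear plastic pack of six croquettes, 148 (x) x 159 (y) x 65 mm shut, 180 to 290 g, on the steel worktable. Origin at the centre of its underside; x points away from the robot toward the hinge, z up. The lid is hinged along its far (+x) rim, so its near edge stands up when ajar. It slides if pushed sideways.
- pack_red_lid (a joint): Lid angle of the red-sealed pack, rad: 0 fully shut (a hard stop), growing as the near edge rises; starts at 0.2 to 0.45. Stiff moulded hinge: the lid stays at any angle where it is left, and under 1 N on the seal moves it. The hinge axis is the pack's y axis through point pack_red_hinge.
- pack_red_hinge (a point): Point on the red-sealed pack's lid hinge, in the middle of its far rim, 71 mm along +x and 34 mm above the pack's origin.
- seal_red: Red round seal with a pale centre, 24 mm across, standing 3 mm proud of the red-sealed pack's lid, fixed to it. Origin at the centre of its underside, on the lid's top; z is the lid's outward normal, x points to the hinge.
- seal_red_top (a point): Centre of the red seal's upper face: the spot to press. With the lid shut it is 25 mm along -x from the pack's origin and 68 mm above it, that is 96 mm before the hinge and 34 mm above it; it swings with the lid about the hinge. The lid's flat top is 122 x 138 mm, its near edge 39 mm before the seal's centre.
- pack_blue: Like the red-sealed pack, with five croquettes and a blue seal; its lid also stands ajar by 0.2 to 0.45 rad and must stay so. Not to be touched. The three packs stand in a row across the table, in any order, about 230 mm between centres. Origin as for the red one.
- seal_blue_top (a point): Centre of the blue seal's upper face, on the lid of the blue-sealed pack.
- pack_green: Empty pack of the same size, shut, with a green seal. Not to be touched. Origin as for the red one.
- seal_green_top (a point): Centre of the green seal's upper face, on the lid of the green-sealed pack.
- shaker: Loose salt shaker, 44 mm across, 90 mm tall, standing on the table behind the packs. Not to be touched. Origin at the centre of its underside.

How it is judged:
By the outcome, as a careful person would: the job done as asked, in the order asked, and still so for the second after the job is handed in, with the robot touching nothing.
It also fails if it takes over 32 s, if anything falls off the work surface, if the arm or the gripper's body presses on something with over 40 N, if the wrist force passes 120 N, or if a joint passes its speed limit or range.

## Robot

A 6-joint arm with a two-finger parallel gripper is mounted at the origin on a cart in front of the work surface, level with it; the furniture and walls round the work are solid. World frame = base frame: x ahead of the robot, y to its left, z up, the work surface at z = 0. Lengths are in mm, angles in rad, forces in N, time in s.
With the tool pointing down it reaches from about 425 to 925 mm from the base axis. Payload 12.5 kg.
Tool frame: the origin (TCP) lies at the very end of the fingers, on their centre line; the grasp point (between the pads) lies 19 mm behind it; z points along the fingers, y is the line along which they close (so a half turn about z gives the same grasp; the last joint's range is limited). The gripper opens to 85 mm and grips with 20 to 120 N. Pads are 22 mm wide; open, the fingers measure 114 mm over their backs; the gripper's body (76 mm by 85 mm) begins 54 mm behind the grasp point. The pads swing forward as they close: fully open they stand 13 mm farther back than shut.
Start: joints at [1.079, 0.491, 1.559, -0, 1.092, -0.106], TCP at [235.172, 579.085, 231.327] pointing down, gripper open.
Joint ranges: [-3.1, 3.1], [-0.84, 2.19], [0.05, 2.79], [-1.13, 4.28], [0.06, 2.93], [-2.69, 2.69]. Speed limits (rad/s): [2.22, 2.22, 2.79, 3.14, 3.14, 3.14].

## Interface

Orientations are given as a unit quaternion [w, x, y, z].
In Python, from station import arm, cams, close_job gives the robot as it stands (arm), with the cameras (cams) and the job as plain functions.
- The arm moves only by the tool move_tool, called after "Emit:" by a JSON object that holds its "name" and its "arguments". Schema: {"type":"object","properties":{"deltas":{"type":"array","items":{"type":"array","items":{"type":"number"},"minItems":7,"maxItems":7},"minItems":1,"maxItems":10},"only":{"type":"string"},"quiet":{"type":"boolean"},"lines":{"type":"string"}},"required":["deltas"],"additionalProperties":false}. deltas is a list of rows, 1 to 10 of them, each of 7 numbers: the finger opening in mm, then dx, dy, dz in mm, then a rotation vector rx, ry, rz in rad; each row is the pose to reach, as a shift and turn from the pose commanded when the call began, along the tool's axes at that moment; what a row does not reach only later rows make up. A row lasts 1/10 s, in which the tool goes at most 50 mm and 0.15 rad, less where a joint would pass 70% of its speed; a pose out of reach is approached as far as the arm can. The fingers move at their own pace and stop on an object; the grip force is fixed at half the most. Time passes only in rows, so rows that do not move let the fingers close. The tool returns the time, the measured TCP pose, the force, the opening and the grip force at its end. only (a regular expression) keeps the lines of the reply that match it, lines (a string "A,B") keeps lines A to B, and quiet returns only ok. Input that does not fit is refused with a message, and nothing moves.
- arm.sense(): the state, without advancing time (a new reading comes with each control period).
- cams.camera(name): name is "scene" or "top" or "wrist"; returns a dict with "frame" (420x560x3 uint8, red, green, blue), "vertical_fov" (degrees; the focal length in pixels is half the picture's height over the tangent of half this angle, whatever the lens; pixels are square), "cx", "cy" (the principal point, pixels), "dist" ([k1, k2, p1, p2, k3] as OpenCV has them; the pictures are not rectified), "cam_to_world" (4x4, takes a point from camera to world coordinates); the wrist camera has in their place "tool_from_camera" (4x4, takes a point from camera to tool coordinates, whose origin is the TCP and whose axes are the flange's). Camera axes: x right, y down, z forward; pixel columns grow to the right and rows downward; lengths in mm; the calibration is good to about 2 mm. A picture is of the moment at which its call begins: read the wrist's pose just before it. There is no depth.
- close_job(): hands the job in; it is judged then, once.
The state is a dict: "time_s": time; "joints": joint angles; "dq": joint speeds; "joint_efforts": joint torques, N m; "ee_pos": TCP position; "tool_rot": TCP orientation; "wrist_force": force on the tool from outside, world axes, zero at the start; "torque": the same for the moment, N m; "gripper_width": finger opening in mm; "finger_force": force on a finger pad.
Only numpy, scipy, OpenCV 4.12 (cv2) and the standard library are available. Lean on these libraries where they do the work, as an engineer would, in place of code of your own. Each camera call takes 0.05 s, during which the arm holds its last target. There are 200 camera calls.

## Working session

There is one attempt and no reset: what is moved stays moved. The work goes in short steps, Python scripts to look and compute and a tool call to move; the robot and the scene stay as the last step left them, time stands still between calls to the robot, and variables do not carry over. Pictures are saved under pics/ and viewed, at most 10 in all, crops included, and the job is handed in when it is done.

```bash
ls; mkdir -p pics; cat > h.py <<'E'
import numpy as np, cv2
from station import arm, cams, close_job
from scipy.spatial.transform import Rotation as R
def K(c):
    h=c["frame"].shape[0]; f=h/2/np.tan(np.radians(c["vertical_fov"])/2)
    return np.array([[f,0,c["cx"]],[0,f,c["cy"]],[0,0,1.]])
def ray(c,uv,T=None):
    T=np.array(c["cam_to_world"]) if T is None else T
    p=cv2.undistortPoints(np.array([[uv]],float),K(c),np.array(c["dist"],float))[0,0]
    d=T[:3,:3]@np.array([p[0],p[1],1]); return T[:3,3],d/np.linalg.norm(d)
def tri(rs):
    A=sum(np.eye(3)-np.outer(d,d) for o,d in rs); b=sum((np.eye(3)-np.outer(d,d))@o for o,d in rs)
    x=np.linalg.solve(A,b); return x,[np.linalg.norm((np.eye(3)-np.outer(d,d))@(x-o)) for o,d in rs]
def plane(r,z): o,d=r; return o+d*(z-o[2])/d[2]
def tool(s):
    T=np.eye(4); q=s["tool_rot"]; T[:3,:3]=R.from_quat(np.r_[q[1:],q[0]]).as_matrix(); T[:3,3]=s["ee_pos"]; return T
def save(c,n): cv2.imwrite(f"pics/{n}.png",c["frame"][:,:,::-1])
def blobs(c,lo,hi,smin=120,vmin=60,amin=20):
    h=cv2.cvtColor(c["frame"],cv2.COLOR_RGB2HSV)
    H=h[:,:,0].astype(int); m=((H>=lo)&(H<=hi)) if lo<=hi else ((H>=lo)|(H<=hi))
    m=(m&(h[:,:,1]>=smin)&(h[:,:,2]>=vmin)).astype(np.uint8)
    n,l,st,ce=cv2.connectedComponentsWithStats(m)
    return [(st[i].tolist(),ce[i].round(1).tolist()) for i in range(1,n) if st[i,4]>=amin]
E
python3 - <<'E'
from h import *
s=arm.sense(); print(s)
ims=[]
for n in("scene","top","wrist"):
    c=cams.camera(n); save(c,n+"0"); ims.append(c["frame"])
    for k,a in dict(red=(172,6),blue=(100,130),green=(45,85)).items(): print(n,k,blobs(c,*a)[:8])
    if n!="wrist": print(np.round(c["cam_to_world"],2).tolist())
    else: print(np.round(c["tool_from_camera"],2).tolist())
E
```

```text
pics
station.py
{'time_s': 0.0, 'joints': array([ 1.07941461e+00,  4.91579801e-01,  1.55945888e+00,  5.11615229e-05,
        1.09170480e+00, -1.05592976e-01]), 'dq': array([-0.00065289, -0.00064606, -0.0008884 , -0.0005588 ,  0.00055592,
        0.00068147]), 'joint_efforts': array([-1.61538837e-04, -6.18451023e+01, -2.61607826e+01, -8.40424809e-05,
        4.03943515e-03,  1.23969468e-05]), 'ee_pos': array([235.03650546, 578.87491166, 230.71191872]), 'tool_rot': array([-1.90904518e-04,  1.91711936e-01,  9.81451070e-01, -5.43294621e-04]), 'wrist_force': array([-0.13485994, -0.87302508,  0.03022811]), 'torque': array([-0.01739551,  0.03728122, -0.05924613]), 'finger_force': 0.0, 'gripper_width': 85.58750511982282}
scene red [([547, 69, 13, 6, 32], [553.8, 71.9]), ([135, 144, 5, 6, 24], [136.8, 146.4]), ([124, 156, 8, 14, 32], [126.6, 161.9]), ([107, 162, 15, 12, 130], [114.7, 168.0]), ([463, 329, 14, 19, 178], [469.1, 337.3]), ([479, 332, 14, 20, 199], [485.0, 341.5]), ([494, 335, 15, 20, 187], [500.6, 344.9]), ([510, 338, 15, 20, 159], [516.1, 347.1])]
scene blue [([137, 156
[... 414 characters left out ...]
0]), ([461, 226, 11, 19, 127], [466.1, 234.9]), ([450, 229, 12, 18, 112], [455.3, 236.3]), ([107, 230, 8, 7, 37], [110.6, 232.8]), ([497, 239, 11, 17, 101], [501.2, 245.6]), ([487, 241, 11, 18, 94], [491.2, 249.1])]
top blue [([525, 136, 26, 30, 390], [536.6, 150.5]), ([30, 138, 27, 31, 223], [43.9, 153.7]), ([280, 209, 9, 8, 34], [283.5, 212.9]), ([448, 272, 63, 72, 1546], [473.3, 307.6])]
top green []
[[0.0, -1.0, 0.06, 515.52], [-1.0, -0.0, -0.01, -76.6], [0.01, -0.06, -1.0, 1323.37], [0.0, 0.0, 0.0, 1.0]]
wrist red [([374, 197, 8, 7, 46], [377.3, 200.0])]
wrist blue []
wrist green []
[[-0.0, -0.94, -0.33, 84.73], [1.0, 0.0, -0.0, -0.07], [0.0, -0.33, 0.94, -142.84], [0.0, 0.0, 0.0, 1.0]]
```

View pics/scene0.png

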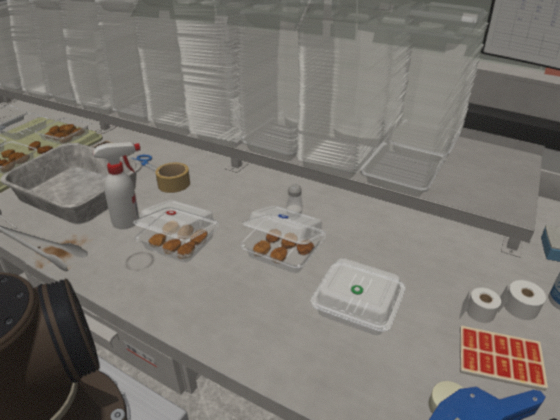

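View pics/top0.png

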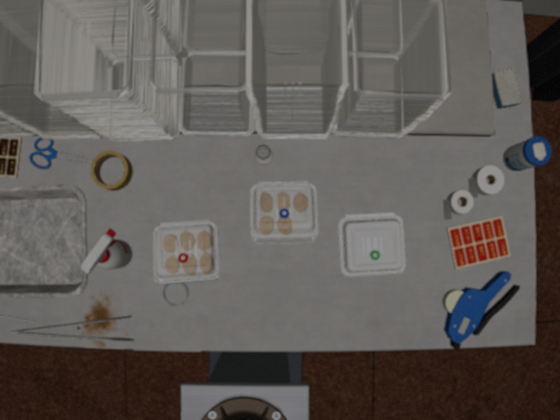

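View pics/wrist0.png

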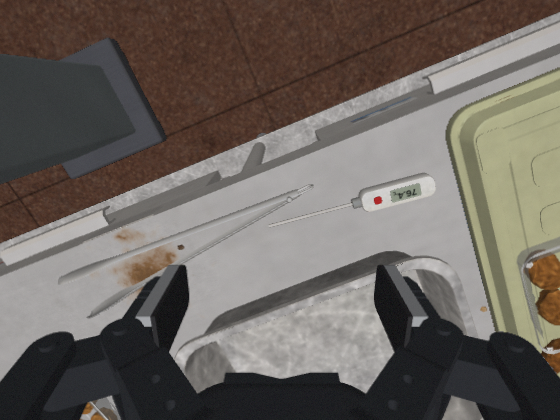

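The scene view shows the red seal at about (171,213), blue at (284,216), green at (357,290), and the shaker at (294,198). In the top view they are at red (183,258), blue (284,213), green (375,255), with the shaker at (263,153). A spray bottle stands to the left of the red pack. Next I triangulate the seals.

```bash
cat > m.py <<'E'
from h import *
cs=cams.camera("scene"); ct=cams.camera("top")
def near(c,col,p,w=14):
    h=dict(red=(170,8),blue=(98,130),green=(40,90))[col]
    x,y=p; f=c["frame"][y-w:y+w,x-w:x+w]; hs=cv2.cvtColor(f,cv2.COLOR_RGB2HSV).astype(int)
    H=hs[...,0]; m=((H>=h[0])|(H<=h[1])) if h[0]>h[1] else (H>=h[0])&(H<=h[1])
    m&=hs[...,1]>110
    m=m.astype(np.uint8); n,l,st,ce=cv2.connectedComponentsWithStats(m)
    m=(l==1+np.argmax(st[1:,4])).astype(np.uint8)
    cn=max(cv2.findContours(m,cv2.RETR_EXTERNAL,cv2.CHAIN_APPROX_NONE)[0],key=len)
    (a,b),ax,_=cv2.minAreaRect(cn); return (a+x-w,b+y-w),ax
for col,ps,pt in(("red",(171,213),(183,258)),("blue",(284,216),(284,213)),("green",(357,290),(375,255))):
    us,a=near(cs,col,ps); ut,b=near(ct,col,pt)
    x,e=tri([ray(cs,us),ray(ct,ut)]); print(col,np.round(us,1),np.round(a,1),np.round(ut,1),np.round(b,1),x.round(1),np.round(e,1))
for n,p in dict(nl=(155,282),nr=(218,278),fl=(154,225),fr=(215,222)).items(): print(n,plane(ray(ct,p),34).round())
print("shaker",plane(ray(ct,(263,153)),85).round(),"spray",plane(ray(ct,(85,265)),190).round(),plane(ray(ct,(110,235)),190).round(),plane(ray(ct,(128,250)),100).round())
for c,n,(x,y) in((cs,"s",(171,220)),(ct,"t",(183,252))):
    cv2.imwrite(f"pics/c{n}.png",cv2.resize(c["frame"][y-50:y+50,x-50:x+50,::-1],(400,400),interpolation=cv2.INTER_CUBIC))
cv2.imwrite("pics/c.png",np.hstack([cv2.imread("pics/cs.png"),cv2.imread("pics/ct.png")]))
E
python3 m.py
```

```text
red [171. 213.] [2. 8.] [183. 258.] [8.5 8.5] [469.6 135.9  90.8] [0.9 0.9]
blue [280.  215.5] [2.1 0.7] [284.  212.5] [7. 8.] [572.5 -93.3 102. ] [2.7 2.7]
green [356.5 289.7] [9.4 6.4] [374.5 254.5] [7. 7.] [ 476.9 -310.2   65.5] [0.5 0.5]
nl [408. 215.  34.]
nr [419.  62.  34.]
fl [546. 218.  34.]
fr [554.  69.  34.]
shaker [713. -47.  85.] spray [455. 335. 190.] [520. 279. 190.] [487. 264. 100.]
```

View pics/c.png

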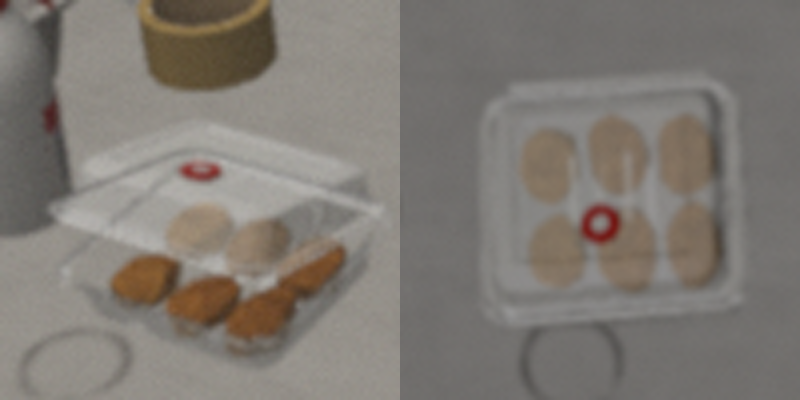

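Emit:
{"name": "move_tool", "arguments": {"deltas": [[0,0,0,-60,0,0,0],[0,0,0,-120,0,0,0],[0,0,0,-120,0,0,0],[0,-37,-33,-120,0,0,-0.05],[0,-74,-66,-120,0,0,-0.1],[0,-111,-99,-120,0,0,-0.15],[0,-148,-132,-120,0,0,-0.2],[0,-185,-165,-120,0,0,-0.25],[0,-185,-165,-120,0,0,-0.25],[0,-185,-165,-120,0,0,-0.25]]}}

```text
time_s: 1.25
ee_pos: [345.0, 355.9, 351.6]
tool_rot: [0.0, 0.069, 0.998, 0.0]
wrist_force: [0.1, -0.1, -0.1]
gripper_width: 0.3
finger_force: 0.0
```

```bash
python3 - <<'E'
from h import *
T=tool(arm.sense()); print(T.round(3))
P=np.array([450,136,260]); Rt=R.from_euler('z',.06).as_matrix()@np.diag([-1,1,-1])
print((T[:3,:3].T@(P-T[:3,3])).round(1), R.from_matrix(T[:3,:3].T@Rt).as_rotvec().round(3))
E
```

```text
[[-9.90000e-01  1.38000e-01  0.00000e+00  3.44952e+02]
 [ 1.38000e-01  9.90000e-01  1.00000e-03  3.55929e+02]
 [-0.00000e+00  1.00000e-03 -1.00000e+00  3.51589e+02]
 [ 0.00000e+00  0.00000e+00  0.00000e+00  1.00000e+00]]
[-134.4 -203.4   91.5] [ 0.001  0.    -0.199]
```

Emit:
{"name": "move_tool", "arguments": {"deltas": [[0,-25,-40,0,0,0,-0.04],[0,-50,-80,0,0,0,-0.08],[0,-75,-120,0,0,0,-0.12],[0,-100,-160,0,0,0,-0.16],[0,-134,-203,40,0,0,-0.2],[0,-134,-203,91,0,0,-0.2],[0,-134,-203,91,0,0,-0.2],[0,-134,-203,91,0,0,-0.2]]}}

```text
time_s: 2.05
ee_pos: [449.3, 137.9, 258.3]
tool_rot: [-0.002, -0.032, 0.999, -0.0]
wrist_force: [-0.9, -0.6, 0.2]
gripper_width: 0.1
finger_force: 0.0
```

```bash
cat > w.py <<'E'
from h import *
import sys,pickle
s=arm.sense(); c=cams.camera("wrist"); save(c,sys.argv[1]); T=tool(s)@np.array(c["tool_from_camera"])
pickle.dump((c,T,s["ee_pos"]),open(sys.argv[1]+".pkl","wb"))
print(T[:3,3].round(1)); print(blobs(c,170,8,110,50,60))
E
python3 w.py w1
```

```text
[365.4 132.6 401.5]
[([267, 188, 24, 21, 308], [278.5, 198.1]), ([460, 222, 57, 48, 1241], [481.5, 240.1]), ([436, 263, 44, 23, 459], [459.2, 272.1]), ([442, 313, 31, 30, 469], [455.9, 328.1])]
```

View pics/w1.png

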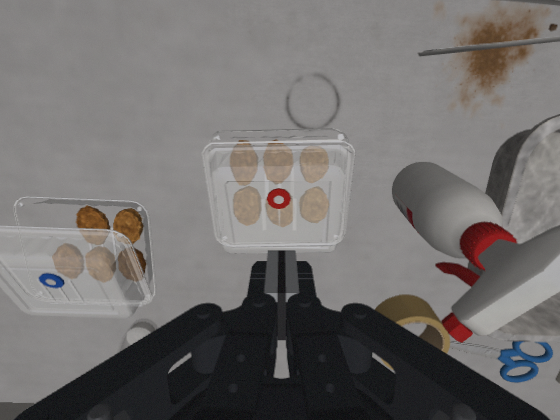

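The red seal is centred at about (279,198), the spray bottle is well to the right, and the closed fingers have free space above the pack. I'll take a second wrist view from farther forward.

Emit:
{"name": "move_tool", "arguments": {"deltas": [[0,-40,0,0,0,0,0],[0,-80,0,0,0,0,0],[0,-80,0,0,0,0,0],[0,-80,0,0,0,0,0]]}}

```text
time_s: 2.5
ee_pos: [529.9, 143.6, 261.0]
tool_rot: [0.0, -0.033, 0.999, 0.0]
wrist_force: [-1.0, 0.0, -0.1]
gripper_width: 0.1
finger_force: 0.0
```

```bash
python3 w.py w2; cat > t.py <<'E'
from h import *
import pickle
rs=[]
for n in("w1","w2"):
    c,T,_=pickle.load(open(n+".pkl","rb"))
    b=[b for b in blobs(c,170,8,110,50,60) if abs(b[1][0]-279)<40][0][0]
    rs.append(ray(c,(b[0]+(b[2]-1)/2,b[1]+(b[3]-1)/2),T))
x,e=tri(rs); print(x.round(1),np.round(e,1))
for n,p in(("scene",(171,213)),("top",(183,258))):
    c=cams.camera(n); r=ray(c,p); print(n,np.linalg.norm((np.eye(3)-np.outer(r[1],r[1]))@(x-r[0])).round(1)); rs.append(r)
x,e=tri(rs); print(x.round(1),np.round(e,1))
E
python3 t.py
```

```text
[445.2 138.1 403.8]
[([265, 101, 25, 26, 394], [277.4, 113.2]), ([449, 121, 85, 67, 1984], [489.4, 152.4]), ([415, 131, 14, 28, 112], [419.5, 141.6]), ([458, 211, 35, 29, 565], [474.7, 224.8])]
[469.7 136.   91.3] [0.3 0.3]
scene 1.1
top 0.8
[469.7 135.9  90.8] [0.3 0.3 0.9 0.9]
```

View pics/w2.png

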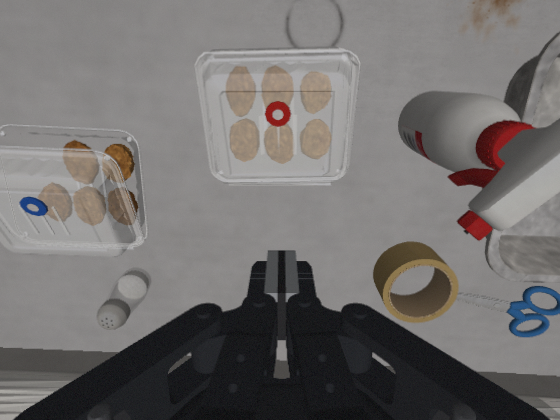

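Both wrist views and the fixed cameras agree: the seal top is at (470,136,91) mm, which gives a lid angle of about 0.25 rad. Next I compute the arc in tool axes.

```bash
cat > a.py <<'E'
from h import *
import sys
S=np.array([469.7,136,91.2]); yaw=.06
th0=np.arcsin((S[2]-34)/np.hypot(96,34))-np.arctan2(34,96)
Z=R.from_euler('z',yaw).as_matrix()
def off(t): return np.array([-96*np.cos(t)+34*np.sin(t),0,96*np.sin(t)+34*np.cos(t)])
H=S-Z@off(th0); print("th0",th0.round(3),"hinge",H.round(1),"shut",(H+Z@off(0)).round(1))
T=tool(arm.sense()); print(T[:3,3].round(1))
def row(t,gap):
    n=Z@np.array([np.sin(t),0,np.cos(t)]); p=H+Z@off(t)+gap*n
    Rt=Z@R.from_euler('y',t).as_matrix()@np.diag([-1,1,-1])
    print(round(t,3),gap,(T[:3,:3].T@(p-T[:3,3])).round(1),R.from_matrix(T[:3,:3].T@Rt).as_rotvec().round(3),p.round(1))
row(th0,60);row(th0,15)
for t in np.r_[np.linspace(th0,0,6)]: row(t,0)
row(0,-3); row(0,60)
E
python3 a.py
```

```text
th0 0.256 hinge [553.8 141.1  34. ] shut [458.  135.3  68. ]
[528.9 143.1 261.1]
0.256 60 [ 44.4  -3.3 111.8] [-0.     0.257  0.005] [484.9 136.9 149.2]
0.256 15 [ 55.8  -3.3 155.3] [-0.     0.257  0.005] [473.5 136.2 105.7]
0.256 0 [ 59.6  -3.3 169.8] [-0.     0.257  0.005] [469.7 136.   91.2]
0.205 0 [ 62.5  -3.2 174.2] [-0.     0.206  0.005] [466.9 135.8  86.8]
0.154 0 [ 65.   -3.2 178.7] [-0.     0.154  0.005] [464.3 135.7  82.3]
0.102 0 [ 67.4  -3.2 183.4] [-0.     0.103  0.005] [462.  135.5  77.6]
0.051 0 [ 69.5  -3.2 188.1] [0.    0.052 0.005] [459.8 135.4  72.9]
0.0 0 [ 71.4  -3.2 193. ] [0.    0.001 0.005] [458.  135.3  68. ]
0 -3 [ 71.4  -3.2 196. ] [0.    0.001 0.005] [458.  135.3  65. ]
0 60 [ 71.3  -3.2 133. ] [0.    0.001 0.005] [458.  135.3 128. ]
```

Emit:
{"name": "move_tool", "arguments": {"deltas": [[0,20,-1,40,0,0.12,0],[0,40,-3,80,0,0.25,0],[0,44,-3,112,0,0.257,0],[0,50,-3,134,0,0.257,0],[0,56,-3,155,0,0.257,0],[0,56,-3,155,0,0.257,0],[0,56,-3,155,0,0.257,0]]}}

```text
time_s: 3.35
ee_pos: [474.1, 136.1, 106.2]
tool_rot: [-0.128, -0.032, 0.991, -0.004]
wrist_force: [0.8, -0.9, -0.3]
gripper_width: -0.4
finger_force: 0.0
```

```bash
python3 - <<'E'
from h import *
c=cams.camera("scene");d=cams.camera("wrist")
a=cv2.resize(c["frame"][120:280,80:290],None,fx=2,fy=2,interpolation=2); b=cv2.resize(d["frame"],(400,320))
o=np.zeros((640,420,3),np.uint8)[:600]; 
o=np.hstack([cv2.resize(a,(400,320)),b]); cv2.imwrite("pics/p1.png",o[:,:,::-1]); print(tool(arm.sense()).round(3))
E
```

```text
[[-9.66000e-01 -6.40000e-02 -2.51000e-01  4.74620e+02]
 [-6.20000e-02  9.98000e-01 -1.60000e-02  1.36095e+02]
 [ 2.52000e-01  0.00000e+00 -9.68000e-01  1.06691e+02]
 [ 0.00000e+00  0.00000e+00  0.00000e+00  1.00000e+00]]
```

View pics/p1.png

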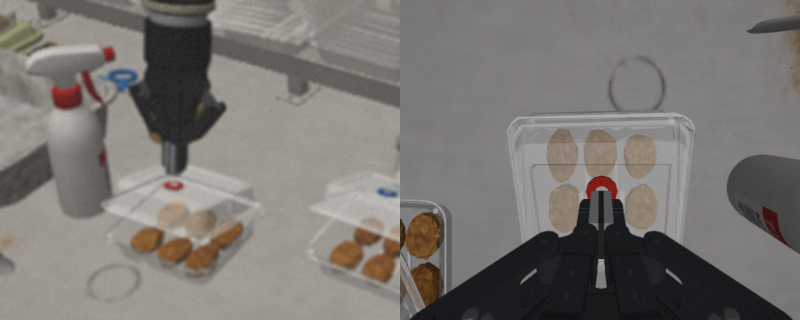

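The tips stand directly over the red seal, near (175,170) in the left crop and (600,190) in the right, with a small gap. Next I compute the slow contact and arc rows from here.

```bash
python3 a.py | tail -9
```

```text
0.256 15 [0.8 0.2 1.2] [-0.001  0.001  0.004] [473.5 136.2 105.7]
0.256 0 [ 0.9  0.2 16.2] [-0.001  0.001  0.004] [469.7 136.   91.2]
0.205 0 [ 2.5  0.2 21.2] [-0.001 -0.05   0.004] [466.9 135.8  86.8]
0.154 0 [ 3.8  0.2 26.2] [-0.001 -0.101  0.004] [464.3 135.7  82.3]
0.102 0 [ 4.9  0.2 31.3] [-0.001 -0.152  0.004] [462.  135.5  77.6]
0.051 0 [ 5.8  0.3 36.5] [-0.    -0.203  0.004] [459.8 135.4  72.9]
0.0 0 [ 6.4  0.3 41.6] [-0.    -0.255  0.004] [458.  135.3  68. ]
0 -3 [ 5.6  0.3 44.5] [-0.    -0.255  0.004] [458.  135.3  65. ]
0 60 [ 21.5   0.3 -16.4] [-0.    -0.255  0.004] [458.  135.3 128. ]
```

Emit:
{"name": "move_tool", "arguments": {"deltas": [[0,0,0,6,0,0,0],[0,0.5,0,11,0,0,0],[0,0.8,0,14,0,0,0],[0,1,0,16,0,0,0],[0,1.7,0,18.7,0,-0.025,0],[0,2.5,0,21.2,0,-0.05,0],[0,3.2,0,23.7,0,-0.075,0],[0,3.8,0,26.2,0,-0.1,0]]}}

```text
time_s: 4.25
ee_pos: [463.8, 135.2, 80.8]
tool_rot: [-0.078, -0.032, 0.996, -0.002]
wrist_force: [0.3, -0.3, 1.2]
gripper_width: 0.1
finger_force: 0.4
```

```bash
python3 a.py | tail -6
```

```text
0.154 0 [-0.3  0.5 -1.5] [-0.001 -0.002  0.004] [464.3 135.7  82.3]
0.102 0 [1.3 0.5 3.4] [-0.    -0.053  0.004] [462.  135.5  77.6]
0.051 0 [2.7 0.5 8.5] [-0.    -0.104  0.004] [459.8 135.4  72.9]
0.0 0 [ 3.8  0.5 13.6] [-0.    -0.155  0.004] [458.  135.3  68. ]
0 -3 [ 3.3  0.5 16.5] [-0.    -0.155  0.004] [458.  135.3  65. ]
0 60 [ 13.    0.5 -45.7] [-0.    -0.155  0.004] [458.  135.3 128. ]
```

Emit:
{"name": "move_tool", "arguments": {"deltas": [[0,0.8,0,2.5,0,-0.025,0],[0,1.6,0,4.9,0,-0.05,0],[0,2.3,0,7.5,0,-0.075,0],[0,3,0,10,0,-0.1,0],[0,3.5,0,12.2,0,-0.128,0],[0,3.9,0,14,0,-0.154,0],[0,3.9,0,14,0,-0.154,0]]}}

```text
time_s: 4.95
ee_pos: [457.8, 134.9, 67.9]
tool_rot: [-0.001, -0.032, 0.999, 0.0]
wrist_force: [0.2, -0.7, 2.5]
gripper_width: -0.1
finger_force: 1.1
```

```bash
python3 a.py | tail -3
```

```text
0.0 0 [-0.2  0.4 -0.1] [ 0.    -0.002  0.004] [458.  135.3  68. ]
0 -3 [-0.2  0.4  2.9] [ 0.    -0.002  0.004] [458.  135.3  65. ]
0 60 [ -0.1   0.4 -60.1] [ 0.    -0.002  0.004] [458.  135.3 128. ]
```

Emit:
{"name": "move_tool", "arguments": {"deltas": [[0,0,0,0.5,0,0,0],[0,0,0,1,0,0,0]]}}

```text
time_s: 5.15
ee_pos: [457.7, 134.9, 67.2]
tool_rot: [-0.002, -0.032, 0.999, -0.0]
wrist_force: [-3.4, -1.2, 16.8]
gripper_width: -0.4
finger_force: 8.1
```

Emit:
{"name": "move_tool", "arguments": {"deltas": [[0,0,0,0,0,0,0]]}}

```text
time_s: 5.25
ee_pos: [457.7, 134.8, 67.3]
tool_rot: [-0.002, -0.032, 0.999, 0.0]
wrist_force: [-1.8, -0.7, 13.1]
gripper_width: 0.0
finger_force: 6.6
```

The force jumped, so the lid is on its hard stop. I'll ease off to a light pressure and hold.

Emit:
{"name": "move_tool", "arguments": {"deltas": [[0,0,0,-0.5,0,0,0],[0,0,0,-0.5,0,0,0]]}}

```text
time_s: 5.45
ee_pos: [457.8, 134.9, 67.7]
tool_rot: [-0.002, -0.032, 0.999, 0.0]
wrist_force: [-1.2, -0.1, 8.7]
gripper_width: 0.0
finger_force: 4.3
```

Emit:
{"name": "move_tool", "arguments": {"deltas": [[0,0,0,0,0,0,0],[0,0,0,0,0,0,0],[0,0,0,0,0,0,0],[0,0,0,0,0,0,0],[0,0,0,0,0,0,0],[0,0,0,0,0,0,0]]}}

```text
time_s: 6.05
ee_pos: [457.8, 134.9, 67.6]
tool_rot: [-0.002, -0.032, 0.999, 0.0]
wrist_force: [-1.2, -0.5, 8.9]
gripper_width: -0.2
finger_force: 4.5
```

Emit:
{"name": "move_tool", "arguments": {"deltas": [[0,0,0,0,0,0,0],[0,0,0,0,0,0,0],[0,0,0,0,0,0,0],[0,0,0,0,0,0,0],[0,0,0,0,0,0,0],[0,0,0,0,0,0,0]]}}

```text
time_s: 6.65
ee_pos: [457.7, 134.8, 67.6]
tool_rot: [-0.002, -0.032, 0.999, 0.0]
wrist_force: [-1.6, -0.1, 8.9]
gripper_width: -0.1
finger_force: 4.5
```

Held for 1.2 s at about 9 N. Now the hand goes straight up, slowly at first.

Emit:
{"name": "move_tool", "arguments": {"deltas": [[0,0,0,-2,0,0,0],[0,0,0,-10,0,0,0],[0,0,0,-40,0,0,0],[0,0,0,-80,0,0,0],[0,0,0,-120,0,0,0],[0,0,0,-160,0,0,0],[0,0,0,-160,0,0,0],[0,0,0,-160,0,0,0]]}}

```text
time_s: 7.45
ee_pos: [457.9, 134.9, 227.9]
tool_rot: [-0.001, -0.032, 0.999, 0.0]
wrist_force: [-0.1, -0.1, -0.0]
gripper_width: -0.4
finger_force: 0.0
```

```bash
python3 - <<'E'
from h import *
c=cams.camera("wrist");save(c,"w3"); T=tool(arm.sense())@np.array(c["tool_from_camera"])
cs=cams.camera("scene"); ct=cams.camera("top")
rs=[]
for n,cc,p,TT in(("w",c,(279,198),T),("s",cs,(165,228),None)):
    b=[b for b in blobs(cc,170,8,110,50,15)]
    b=min(b,key=lambda b:np.hypot(b[1][0]-p[0],b[1][1]-p[1]))[0]; print(n,b)
    rs.append(ray(cc,(b[0]+(b[2]-1)/2,b[1]+(b[3]-1)/2),TT))
x,e=tri(rs); print(x.round(1),np.round(e,1))
a=cv2.resize(cs["frame"][130:290,80:290],(400,305)); b=cv2.resize(c["frame"],(400,305))
cv2.imwrite("pics/p2.png",np.hstack([a,b])[:,:,::-1])
E
```

```text
w [270, 167, 24, 24, 363]
s [165, 222, 9, 6, 30]
[456.5 134.4  67.1] [0.8 0.8]
```

View pics/p2.png

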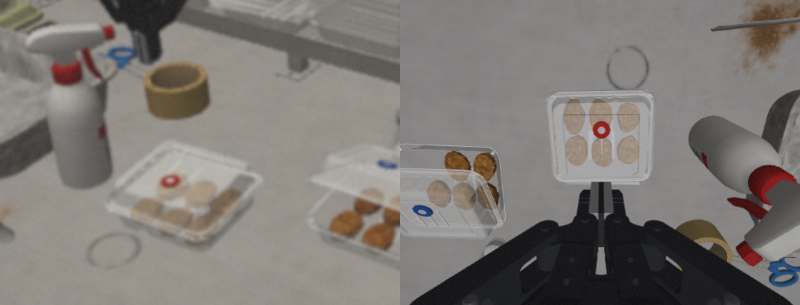

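The lid is shut: the seal is now at (456.5,134.4,67), where it should be when shut. The pack has not moved, the blue pack's lid is still ajar, and the hand is clear.

```bash
python3 -c "from station import arm, cams, close_job; print(close_job())"
```

```text
the job is handed in; nothing more can be done
None
```

The red-sealed pack's lid is fully shut: I pressed it down on the seal (about 17 N for a moment when the lid met its stop), held about 9 N for 1.2 s, drew the hand clear without touching anything else, and handed the job in at about 7.5 s.

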